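# Spin down the loose wing nut of the fryer's oil filter box

### The arm

A 6-joint arm with a two-finger parallel gripper is mounted at the origin on the work surface. World frame = base frame: x ahead of the robot, y to its left, z up, the work surface at z = 0. Lengths are in mm, angles in rad, forces in N, time in s.
With the tool pointing down it reaches from about 275 to 1000 mm from the base axis. Payload 8.4 kg.
Tool frame: the origin (TCP) lies at the centre of the arm's flange, where the gripper is bolted on; the fingertips stand r.tip_extent ahead of it and the grasp point (between the pads) lies 155 mm ahead of it (r.tip_extent is the distance from the TCP to the fingertips, in mm); z points along the fingers, y is the direction in which the jaws open and shut (so a half turn about z gives the same grasp; the last joint's range is limited). The gripper opens to 85 mm and grips with 20 to 120 N. Pads are 22 mm wide; open, the fingers measure 114 mm over their backs; the gripper's body (76 mm by 85 mm) begins 54 mm behind the grasp point. The pads swing forward as they close: fully open they stand 13 mm farther back than shut.
Start: joints at [1.231, 0.353, 1.633, -0, 1.155, -0.002], TCP at [207.132, 589.683, 404.681] pointing down, gripper open.
Joint ranges: [-2.63, 2.63], [-0.92, 2.1], [0.06, 2.66], [-1.3, 4.44], [0, 2.69], [-3.02, 3.02]. Speed limits (rad/s): [2.22, 2.22, 2.79, 3.14, 3.14, 3.14].

### API

Orientations are given as [roll, pitch, yaw] about the fixed x, y, z axes, in that order (R = Rz(yaw) Ry(pitch) Rx(roll)).
In Python, from rig import sense, grab_frame, job, r gives the robot as it stands. The module is installed in compiled form; this text tells all that it offers.
- The arm moves only by the shell command python3 -m creep 'ROWS' [FORCE]. ROWS is JSON, a list of rows, each a list of 7 numbers: the turn, a rotation vector about the tool's x, y, z in rad, then the shift along the tool's x, y, z in mm, then the closure, from 0 (fully open) to 1 (shut). In form: [[wx, wy, wz, dx, dy, dz, fingers], ...]. A call has 1 to 10 rows; each row shifts and turns the pose as measured when the row begins, along the tool's axes as they then stand; what a row does not reach is not made up. A row lasts 1/12 s, in which the tool goes at most 41.7 mm and 7.16 degrees, less where a joint would pass 70% of its speed; a pose out of reach is approached as far as the arm can. A call with a gripper value outside its range is refused whole. The fingers move at their own pace and stop on an object; FORCE is the grip in N (left out, the last holds). Time passes only in rows, so rows that do not move let the fingers close. It gives the time, the measured TCP pose, the force and the opening at its end, in the units of the state.
- sense(): the state, without advancing time (a new reading comes with each control period).
- grab_frame(name): name is "scene" or "top" or "wrist"; returns a dict with "color" (420x560x3 uint8, red, green, blue), "mtx" (3x3 intrinsics, pixels), "distortion" ([k1, k2, p1, p2, k3] as OpenCV has them; the pictures are not rectified), "T" (4x4, takes a point from camera to world coordinates). Camera axes: x right, y down, z forward; pixel columns grow to the right and rows downward; lengths in mm; the calibration is good to about 2 mm. A picture is of the moment at which its call begins. There is no depth.
- job.sign_off(): hands the job in, once; it reports no verdict.
The state is a dict: "clock": time; "qpos": joint angles; "qvel": joint speeds; "joint_efforts": joint torques, N m; "eef_pos": TCP position; "tcp_rot": TCP orientation; "contact_force": force on the tool from outside, world axes, zero at the start; "wrist_torque": the same for the moment, N m; "opening": opening from 0.0 (shut) to 1.0 (fully open).
Only numpy, scipy, OpenCV 4.12 (cv2) and the standard library are available. Lean on these libraries where they do the work, as an engineer would, in place of code of your own. Each camera call takes 0.05 s, during which the arm holds its last target.

### The job

One of the two brass wing nuts that clamp the strap on the oil filter box has worked loose and stands high on its thread. Spin it down clockwise until it is fully home by pushing its wings round with the fingertips, stroke after stroke; only push, do not pinch it or force it hard against its stop. Leave the other wing nut, the shaker, the sauce bottle and the ladle as they are.

Things in the scene. Friction and masses are not known exactly. Their poses are not given: they have to be found in the camera images.
- filter_box: Steel box with aluminium lid, fixed to the table; body 260 (x) x 320 (y) mm, lid 276 x 336 mm, lid top 104 mm above the table. Origin: centre of the underside. A dark steel strap 36 mm wide, 8 mm thick lies on the lid along the box's y axis (top at 112 mm); the two studs stand on it 105 mm either side of the centre; either may have the loose nut.
- loose_stud: Fixed upright threaded steel stud, 15 mm thick, 48 mm high, with a washer (29 mm diameter, 4 mm thick) round its foot, carrying the loose wing nut. Origin: on the stud's axis at the strap's top surface (112 mm above the table); z up, y along the strap.
- loose_nut (a joint): Angle of the loose wing nut: 0 fully home on its washer (hard stop), positive = radians unscrewed (anticlockwise from above). Starts 5.5 to 8.6 rad (0.9 to 1.4 turns) up, limit 12. Pushing it clockwise lowers the value. 6 mm of height per turn (0.955 mm per rad). About 0.06 N m of friction (2 to 3 N pushed 25 mm from the axis); it stays where it is left.
- loose_tip (a point): Outer end of one wing of the loose brass nut, 40 mm from the axis, at the wing's mid height (20 mm above the strap when home). Hub 24 mm in diameter; two opposite upright wings, each 8 mm thick, 40 mm long from the axis, ends rounded with 12 mm radius. When home the wings span 8 to 32 mm above the strap and lie along it; unscrewed they stand higher.
- tight_stud: The same stud at the strap's other end, carrying the nut that is already tight. Origin: on its axis at the strap's top surface.
- tight_nut (a joint): Angle of the other, identical wing nut, already home at 0; positive = unscrewed. It is stiff (0.3 N m). Leave it.
- shaker: Loose white shaker with steel cap, 42 mm diameter, 75 mm high, standing on the lid between the nuts on the side away from the robot. Origin: centre of its foot.
- sauce: Loose yellow sauce bottle with red cap, 56 mm diameter, 160 mm high, standing on the table beside the box at its y+ side. Origin: centre of its foot.
- ladle: Loose steel serving spoon, 220 mm long, lying on the table beside the box at its y- side. Origin: near its middle, on the underside.

How it is judged:
By the outcome, as a careful person would: the job done as asked, in the order asked, and still so for the second after the job is handed in, with the robot touching nothing.
It also fails if it takes over 72 s, if anything falls off the work surface, if the arm or the gripper's body presses on something with over 40 N, if the wrist force passes 120 N, or if a joint passes its speed limit or range.

## Working session

There is one attempt and no reset: what is moved stays moved. The work goes in short steps, Python scripts to look and compute and a shell command to move; the robot and the scene stay as the last step left them, time stands still between calls to the robot, and variables do not carry over. Pictures are saved under pics/ and viewed, and the job is handed in when it is done.

```bash
mkdir -p pics
python3 - <<'E'
from rig import sense, grab_frame, job, r
import cv2
print(sense()); print(r.tip_extent)
for n in ("scene","top","wrist"):
    f=grab_frame(n); cv2.imwrite(f"pics/{n}0.png",f["color"][:,:,::-1]); print(n,f["mtx"],f["distortion"],f["T"])
E
```

```text
{'clock': 0.0, 'qpos': array([ 1.23058977e+00,  3.53665969e-01,  1.63412360e+00,  3.23042400e-05,
        1.15515656e+00, -2.36540254e-03]), 'qvel': array([ 0.00049006,  0.00050278, -0.00090074,  0.00066666,  0.00119212,
       -0.00076766]), 'joint_efforts': array([-1.60821306e-03, -6.05247116e+01, -3.42071450e+01, -3.31162200e-04,
        9.32814495e-03, -2.37903073e-06]), 'eef_pos': array([207.05789425, 589.47033129, 403.95488014]), 'tcp_rot': array([-3.14023925e+00, -3.27375386e-05,  2.80373841e+00]), 'contact_force': array([0.35478401, 0.13903365, 0.28395353]), 'wrist_torque': array([-0.03760243,  0.00441465,  0.01574487]), 'opening': 1.0012996367358875}
173.4
scene [[514.10845766   0.         277.19501418]
 [  0.         514.10845766 210.5306342 ]
 [  0.           0.           1.        ]] [-0.18455518  0.          0.          0.          0.        ] [[ 2.29311638e-01  5.86665465e-01 -7.76685139e-01  1.58224179e+03]
 [ 9.73351675e-01 -1.39556252e-01  1.81963097e-01 -2.20376900e+02]
 [-1.63980227e-03 -7.97714037e-01 -6.03033686e-01  8.85087587e+02]
 [ 0.00000000e+00  0.00000000e
[... 258 characters left out ...]
71e-01  7.73455287e-02  4.94609287e+02]
 [-9.99892810e-01 -1.00701014e-02  1.06283240e-02  3.74402632e+01]
 [-9.81697898e-03 -7.74526888e-02 -9.96947696e-01  1.06083962e+03]
 [ 0.00000000e+00  0.00000000e+00  0.00000000e+00  1.00000000e+00]]
wrist [[325.39216002   0.         280.88609625]
 [  0.         325.39216002 210.82462885]
 [  0.           0.           1.        ]] [0.00246278 0.         0.         0.         0.        ] [[ 3.31005580e-01  9.10773656e-01  2.46833251e-01  1.44260340e+02]
 [ 9.43627900e-01 -3.19119790e-01 -8.79144206e-02  6.11965426e+02]
 [-1.30076321e-03  2.62018906e-01 -9.65061864e-01  3.73042781e+02]
 [ 0.00000000e+00  0.00000000e+00  0.00000000e+00  1.00000000e+00]]
```

View pics/scene0.png

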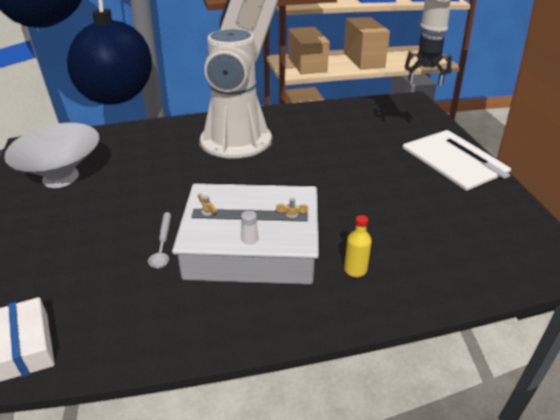

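View pics/top0.png

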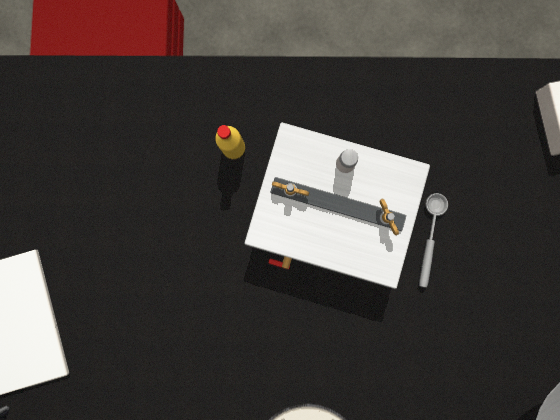

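View pics/wrist0.png

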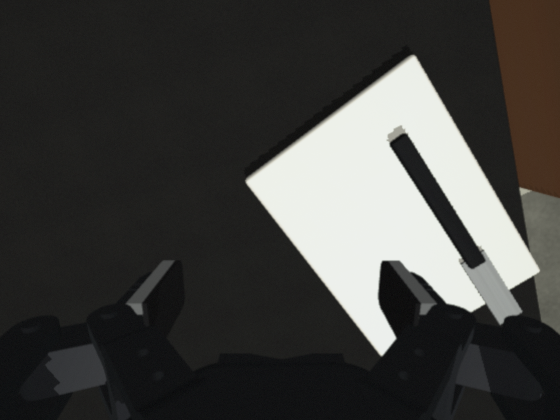

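The loose nut is on the right in the top view, near (389,217), with its wings standing across the strap. The tight one is near (291,189), in line with it. The shaker is at (348,160). Next I'll measure these.

```bash
cat > h.py <<'E'
import numpy as np, cv2
from rig import sense, grab_frame, job, r
def ray(f,px):
    p=cv2.undistortPoints(np.array(px,float).reshape(-1,1,2),f["mtx"],np.array(f["distortion"])).reshape(-1,2)
    d=np.c_[p,np.ones(len(p))]@f["T"][:3,:3].T
    return f["T"][:3,3],d
def plane(f,px,z):
    o,d=ray(f,px); return o+d*((z-o[2])/d[:,2])[:,None]
def proj(f,X):
    T=np.linalg.inv(f["T"]); X=np.atleast_2d(X)
    return cv2.projectPoints(np.array(X,float),cv2.Rodrigues(T[:3,:3])[0],T[:3,3],f["mtx"],np.array(f["distortion"]))[0].reshape(-1,2)
def brass(f):
    h=cv2.cvtColor(f["color"],cv2.COLOR_RGB2HSV)
    return cv2.inRange(h,(8,110,70),(28,255,255))
E
python3 - <<'E'
from h import *
f=grab_frame("top"); c=f["color"]
g=c.min(2); m=((g>110)*255).astype(np.uint8); m=cv2.morphologyEx(m,cv2.MORPH_CLOSE,np.ones((15,15)))
n,l,s,ce=cv2.connectedComponentsWithStats(m)
for i in range(1,n):
    if s[i,4]>5000: print(i,s[i],ce[i])
i=l[160,320]
ct=max(cv2.findContours((l==i).astype(np.uint8),cv2.RETR_EXTERNAL,cv2.CHAIN_APPROX_NONE)[0],key=cv2.contourArea)
W=plane(f,ct.reshape(-1,2),104)[:,:2].astype(np.float32)
print("lid",cv2.minAreaRect(W))
b=brass(f); n,l,s,ce=cv2.connectedComponentsWithStats(b)
for i in range(1,n):
    if s[i,4]>15:
        print(s[i],ce[i],plane(f,ce[i],140)[0])
        ys,xs=np.where(l==i); P=plane(f,np.c_[xs,ys],140)[:,:2]
        print(cv2.minAreaRect(P.astype(np.float32)))
cv2.imwrite("pics/topz.png",cv2.resize(c[110:300,230:450],None,fx=3.5,fy=3.5,interpolation=cv2.INTER_CUBIC)[:,:,::-1])
f=grab_frame("scene"); c=f["color"]
cv2.imwrite("pics/scz.png",cv2.resize(c[170:290,140:340],None,fx=4,fy=4,interpolation=cv2.INTER_CUBIC)[:,:,::-1])
E
```

```text
4 [  245   122   203   167 21228] [341.94483701 205.65587903]
5 [   0  250   69  161 7345] [ 26.68658952 326.56950306]
lid ((572.5846557617188, -84.69439697265625), (393.86199951171875, 275.0442810058594), 74.27421569824219)
[215 125  30  34 615] [231.17723577 143.71869919] [700.1613781  167.72482295 140.        ]
((702.7565307617188, 168.578857421875), (69.91060638427734, 53.15590286254883), 36.14925003051758)
[272 182  37  14 166] [290.23493976 188.90361446] [606.88530198  44.07654064 140.        ]
((605.25048828125, 45.18194580078125), (77.34087371826172, 18.953880310058594), 77.21942901611328)
[380 199  19  36 181] [387.9281768  217.10497238] [ 550.82952705 -156.20649067  140.        ]
((550.4970703125, -154.16685485839844), (76.7247085571289, 19.892166137695312), 22.07733917236328)
[282 257  10  12  83] [286.09638554 262.28915663] [456.75502127  50.89964566 140.        ]
((456.4479675292969, 51.39408874511719), (15.417593955993652, 22.379289627075195), 72.07646179199219)
```

View pics/topz.png

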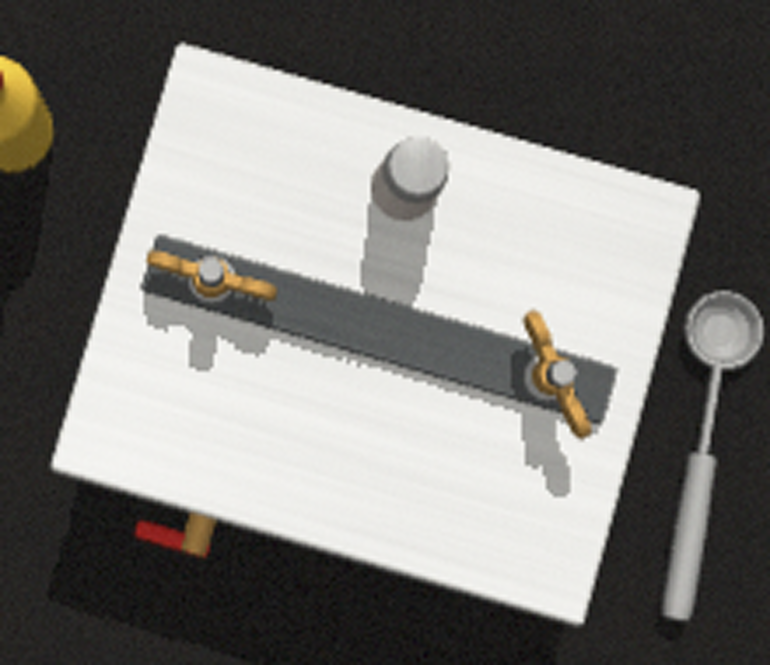

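View pics/scz.png

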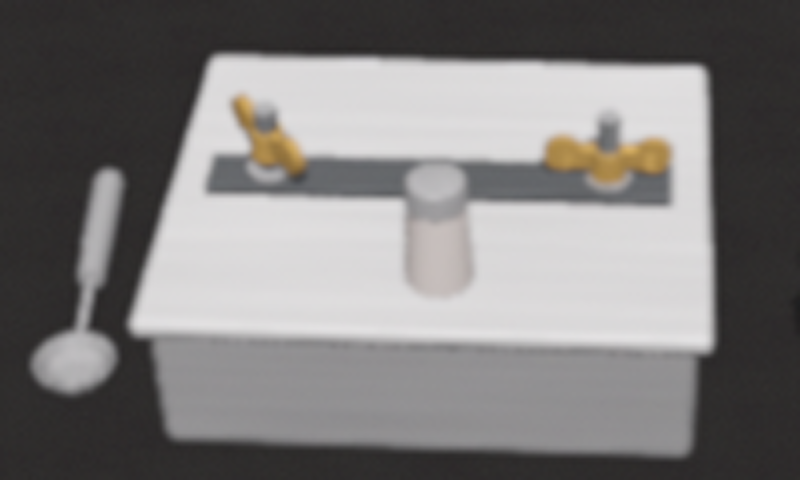

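Run:
```python
from h import *
f=grab_frame("top"); fs=grab_frame("scene")
C=plane(f,np.array([(180,43),(697,190),(583,622),(52,468)])/3.5+[230,110],104)[:,:2]
print(C, np.linalg.norm(np.roll(C,-1,0)-C,axis=1), C.mean(0))
e=C[0]+C[3]-C[1]-C[2]; print("strap yaw deg",np.degrees(np.arctan2(-e[0],e[1])))
def tri(pt,ps):
    A=[];b=[]
    for ff,p in((f,pt),(fs,ps)):
        o,d=ray(ff,p); d=d[0]/np.linalg.norm(d[0]); M=np.eye(3)-np.outer(d,d); A.append(M); b.append(M@o)
    x=np.linalg.lstsq(np.vstack(A),np.hstack(b),rcond=None)[0]
    return x
z=lambda x,y:(x/3.5+230,y/3.5+110); s=lambda x,y:(x/4+140,y/4+170)
print("loose top",plane(f,z(563,372),160),tri(z(563,372),s(265,108)))
print("tight top",plane(f,z(211,268),160),tri(z(211,268),s(608,116)))
print("shaker",plane(f,z(417,166),179))
for a,b in (((536,320),(241,103)),((583,428),(295,160))): print("wing",plane(f,z(*a),150),tri(z(*a),s(*b)))
b=brass(f); ys,xs=np.where(b); 
k=(xs>375)&(xs<405)&(ys>190)&(ys<240)
P=plane(f,np.c_[xs,ys][k],144)[:,:2]; u,S,v=np.linalg.svd(P-P.mean(0),full_matrices=False); print("wing yaw",np.degrees(np.arctan2(v[0,1],v[0,0])),P.mean(0))
```

```text
[[ 756.17688512   64.92099609]
 [ 667.29663653 -252.75793799]
 [ 404.75304317 -181.05798439]
 [ 493.41889086  139.29137054]] [329.87816501 272.1580823  332.39335396 273.08005446] [580.41136392 -57.40088894]
strap yaw deg -15.55045342771339
loose top [[ 551.30910228 -157.86215991  160.        ]] [ 551.60252758 -157.56392334  157.68517425]
tight top [[609.17317252  43.88007225 160.        ]] [609.44169371  44.10675605 158.30770667]
shaker [[665.95419093 -72.11118925 179.        ]]
wing [[ 581.953785   -144.60960462  150.        ]] [ 576.88471293 -156.001763    176.31257454]
wing [[ 519.7349553  -171.33065764  150.        ]] [ 525.84404165 -160.37770499  103.99908279]
wing yaw -155.94303279744832 [ 550.45412466 -155.39617752]
```

The loose stud is at about (551.5, −157.7). The studs come out 210 mm apart, as they should, and the spot agrees with the lid centre. The wings lie at yaw 24°, so the nut is about 5.4 or 8.55 rad up. My plan is to straddle the nut with the fingers half open and turn the wrist clockwise, so that both fingertips push the wings. First I'll move across at this height.

```bash
python3 -m creep '[[0,0,0,-26,-27,0,0.4],[0,0,0,-26,-27,0,0.4],[0,0,0,-26,-27,0,0.4],[0,0,0,-26,-27,0,0.4],[0,0,0,-26,-27,0,0.4],[0,0,0,-26,-27,0,0.4],[0,0,0,-26,-27,0,0.4],[0,0,0,-26,-27,0,0.4],[0,0,0,-26,-27,0,0.4],[0,0,0,-26,-27,0,0.4]]'
cat > st.py <<'E'
from h import *
from scipy.spatial.transform import Rotation as R
import sys
s=sense(); Rt=R.from_euler('xyz',s['tcp_rot'])
tgt=np.array([551.5,-157.7,float(sys.argv[1])])
print("t",round(s['clock'],2),"pos",s['eef_pos'].round(1),"rpy",s['tcp_rot'].round(3),"q6",s['qpos'][5].round(3),"open",round(s['opening'],3))
print("F",s['contact_force'].round(2),"Tq",s['wrist_torque'].round(3))
print("tool delta",Rt.inv().apply(tgt-s['eef_pos']).round(1), "tilt fix(rotvec tool)",np.cross(Rt.as_matrix()[:,2],[0,0,-1])@Rt.as_matrix())
y=np.degrees(np.arctan2(*Rt.as_matrix()[1::-1,1])); print("ydir",y.round(1),"wing if touching",((y-31)%180).round(1),"home 74.4")
E
python3 st.py 360
```

```text
clock: 1.18
eef_pos: [365.4, 241.0, 403.4]
tcp_rot: [3.136, 0.0, 2.814]
contact_force: [0.4, 0.7, -0.2]
opening: 0.602
t 1.18 pos [365.4 241.  403.4] rpy [3.136 0.    2.814] q6 -0.667 open 0.602
F [ 0.36  0.68 -0.22] Tq [ 0.061 -0.084  0.014]
tool delta [-304.4 -317.9   41.8] tilt fix(rotvec tool) [ 5.52033649e-03  4.66354647e-04 -4.53596947e-22]
ydir 71.2 wing if touching 40.2 home 74.4
```

```bash
python3 -m creep '[[0,0,0,-27,-28,0,0.4],[0,0,0,-27,-28,0,0.4],[0,0,0,-27,-28,0,0.4],[0,0,0,-27,-28,0,0.4],[0,0,0,-27,-28,0,0.4],[0,0,0,-27,-28,0,0.4],[0,0,0,-27,-28,0,0.4],[0,0,0,-27,-28,0,0.4],[0,0,0,-27,-28,0,0.4],[0,0,0,-27,-28,0,0.4]]'
python3 -m creep '[[0,0,-0.12,0,0,0,0.4],[0,0,-0.12,0,0,0,0.4],[0,0,-0.12,0,0,0,0.4],[0,0,-0.12,0,0,0,0.4],[0,0,0,0,0,0,0.4]]'
python3 st.py 360
```

```text
clock: 2.02
eef_pos: [534.5, -131.1, 405.1]
tcp_rot: [3.132, 0.007, 2.814]
contact_force: [1.1, 0.6, 0.4]
opening: 0.597
clock: 2.43
eef_pos: [537.6, -140.9, 404.8]
tcp_rot: [3.14, 0.013, -2.977]
contact_force: [-0.4, -0.0, 0.2]
opening: 0.599
t 2.43 pos [ 537.6 -140.9  404.8] rpy [ 3.14   0.013 -2.977] q6 -2.0 open 0.599
F [-0.38 -0.01  0.16] Tq [-0.027  0.05  -0.021]
tool delta [-10.4 -18.9  44.9] tilt fix(rotvec tool) [ 1.87040882e-03  1.28663062e-02 -1.85737355e-21]
ydir 99.4 wing if touching 68.4 home 74.4
```

```bash
python3 -m creep '[[0.002,0.013,0,-10,-19,0,0.4],[0,0,0,0,0,20,0.4],[0,0,0,0,0,20,0.4],[0,0,0,0,0,0,0.4]]'
python3 st.py 302
python3 - <<'E'
from h import *
for n in("wrist","top"):
    f=grab_frame(n); c=f["color"]
    if n=="top": c=cv2.resize(c[110:300,230:450],None,fx=3.5,fy=3.5)
    cv2.imwrite(f"pics/{n}1.png",c[:,:,::-1])
    if n=="wrist": print(proj(f,[[551.5,-157.7,160]]))
E
```

```text
clock: 2.77
eef_pos: [551.5, -158.6, 365.4]
tcp_rot: [-3.14, 0.003, -2.993]
contact_force: [-0.6, -0.1, -0.4]
opening: 0.597
t 2.77 pos [ 551.5 -158.6  365.4] rpy [-3.140e+00  3.000e-03 -2.993e+00] q6 -2.002 open 0.597
F [-0.62 -0.08 -0.4 ] Tq [ 0.061  0.017 -0.071]
tool delta [ 0.1  1.  63.4] tilt fix(rotvec tool) [-1.70283661e-03  2.69442029e-03 -1.36837160e-22]
ydir 98.5 wing if touching 67.5 home 74.4
[[282.0549816  242.35732709]]
```

View pics/wrist1.png

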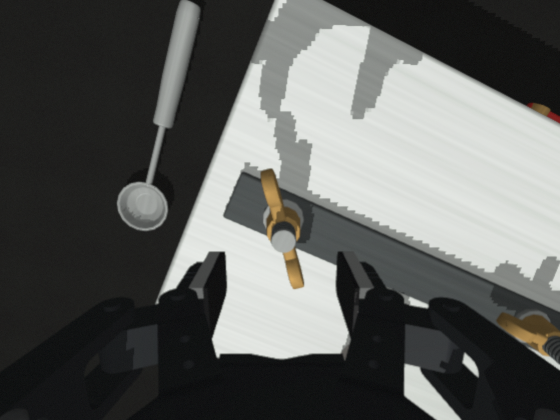

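The stud top shows at (283,242) in the wrist view, as projected. The fingers stand either side of the wings, which leaves room to go down.

```bash
python3 -m creep '[[0,0.002,0,0,1,20,0.4],[0,0,0,0,0,20,0.4],[0,0,0,0,0,14,0.4],[0,0,0,0,0,9,0.4],[0,0,0,0,0,0,0.4]]'
python3 st.py 302
python3 - <<'E'
from h import *
f=grab_frame("scene"); c=cv2.resize(f["color"][130:290,140:340],None,fx=3.7,fy=3.7,interpolation=cv2.INTER_CUBIC)
cv2.imwrite("pics/scene2.png",c[:,:,::-1])
cv2.imwrite("pics/wrist2.png",grab_frame("wrist")["color"][:,:,::-1])
E
```

```text
clock: 3.28
eef_pos: [554.8, -157.5, 310.5]
tcp_rot: [-3.135, 0.013, -2.998]
contact_force: [-1.2, -0.9, 0.5]
opening: 0.599
t 3.28 pos [ 554.8 -157.5  310.5] rpy [-3.135  0.013 -2.998] q6 -1.993 open 0.599
F [-1.23 -0.87  0.5 ] Tq [ 0.046  0.029 -0.007]
tool delta [3.4 0.4 8.5] tilt fix(rotvec tool) [-6.69041397e-03  1.25480357e-02 -3.98923036e-21]
ydir 98.2 wing if touching 67.2 home 74.4
```

View pics/scene2.png

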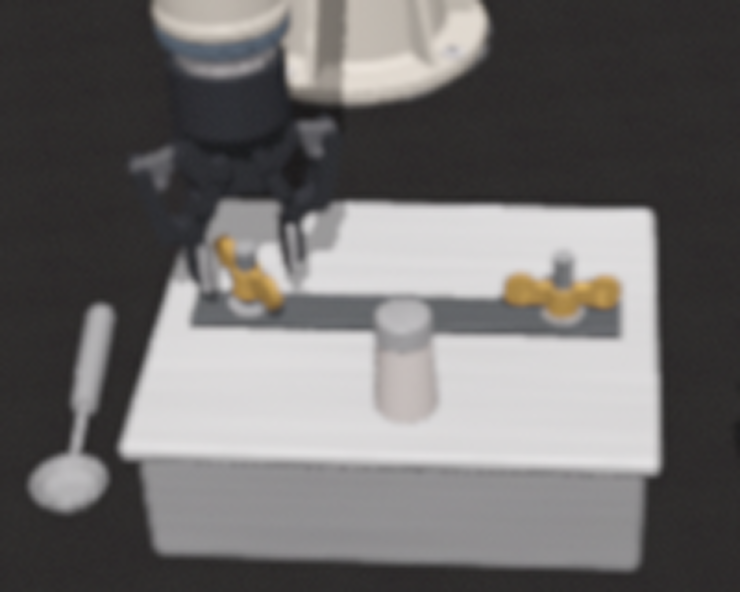

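View pics/wrist2.png

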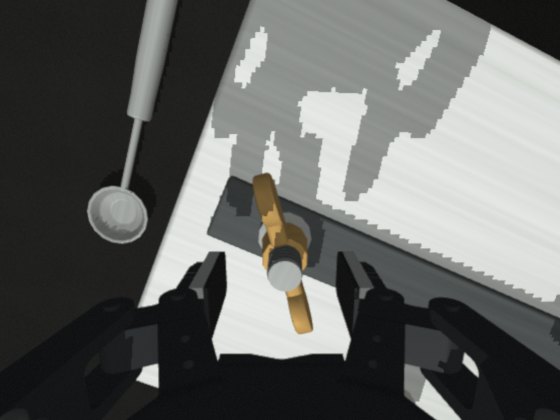

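The fingers are down either side of the wings and touch nothing. I'll correct the position, go down a little more and start the first stroke.

```bash
python3 -m creep '[[-0.007,0.012,0,3.4,0.4,8,0.4],[0,0,0,0,0,0,0.4]]'; python3 st.py 301
python3 -m creep '[[0,0,0.12,0,0,0,0.4],[0,0,0.12,0,0,0,0.4],[0,0,0.12,0,0,0,0.4],[0,0,0.12,0,0,0,0.4],[0,0,0.12,0,0,0,0.4],[0,0,0.12,0,0,0,0.4]]'; python3 st.py 301
```

```text
clock: 3.55
eef_pos: [552.6, -157.9, 305.7]
tcp_rot: [-3.14, 0.004, -2.998]
contact_force: [-0.7, 0.4, -0.2]
opening: 0.598
t 3.55 pos [ 552.6 -157.9  305.7] rpy [-3.14   0.004 -2.998] q6 -1.996 open 0.598
F [-0.73  0.43 -0.25] Tq [ 0.009  0.02  -0.037]
tool delta [1.  0.4 4.7] tilt fix(rotvec tool) [-1.26016371e-03  4.25442864e-03 -1.91062559e-22]
ydir 98.2 wing if touching 67.2 home 74.4
clock: 4.05
eef_pos: [553.0, -158.4, 309.0]
tcp_rot: [3.138, 0.007, 2.54]
contact_force: [-1.4, 2.3, -1.3]
opening: 0.605
t 4.05 pos [ 553.  -158.4  309. ] rpy [3.138 0.007 2.54 ] q6 -1.252 open 0.605
F [-1.36  2.27 -1.29] Tq [0.263 0.282 0.075]
tool delta [ 1.7 -0.3  8. ] tilt fix(rotvec tool) [ 3.11951652e-03  6.74138651e-03 -7.74366325e-22]
ydir 55.6 wing if touching 24.6 home 74.4
```

```bash
python3 -m creep '[[0,0.007,0.12,1.5,0,4,0.4],[0,0,0.12,0,0,3,0.4],[0,0,0.12,0,0,2,0.4],[0,0,0.12,0,0,1,0.4],[0,0,0.12,0,0,1,0.4],[0,0,0.12,0,0,1,0.4],[0,0,0.12,0,0,0,0.4],[0,0,0.12,0,0,0,0.4]]'; python3 st.py 302
python3 - <<'E'
from h import *
f=grab_frame("scene"); c=cv2.resize(f["color"][130:290,140:340],None,fx=3.7,fy=3.7,interpolation=cv2.INTER_CUBIC)
cv2.imwrite("pics/scene3.png",c[:,:,::-1])
cv2.imwrite("pics/wrist3.png",grab_frame("wrist")["color"][:,:,::-1])
E
```

```text
clock: 4.72
eef_pos: [552.4, -159.1, 302.2]
tcp_rot: [3.135, 0.0, 1.541]
contact_force: [-0.4, -1.7, -1.6]
opening: 0.599
t 4.72 pos [ 552.4 -159.1  302.2] rpy [3.135 0.    1.541] q6 -0.254 open 0.599
F [-0.38 -1.7  -1.64] Tq [-0.244  0.061  0.069]
tool delta [ 1.3 -0.9  0.1] tilt fix(rotvec tool) [6.12029061e-03 3.51375524e-04 1.46483919e-22]
ydir -1.7 wing if touching 147.3 home 74.4
```

View pics/scene3.png

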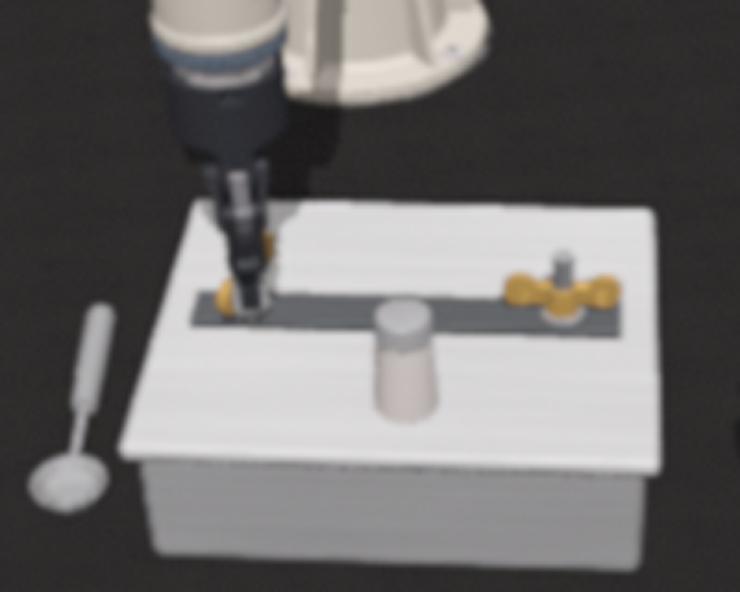

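View pics/wrist3.png

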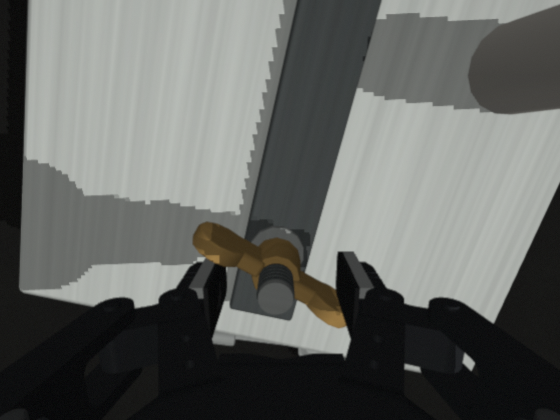

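The wings moved to about 147° with the fingers bearing on them. I'll carry on turning.

```bash
python3 -m creep '[[0.006,0,0.12,1.3,-0.9,1,0.4],[0,0,0.12,0,0,0.5,0.4],[0,0,0.12,0,0,0.5,0.4],[0,0,0.12,0,0,0.5,0.4],[0,0,0.12,0,0,0.5,0.4],[0,0,0.12,0,0,0.5,0.4],[0,0,0.12,0,0,0.5,0.4],[0,0,0.12,0,0,0.5,0.4]]'; python3 st.py 302
```

```text
clock: 5.48
eef_pos: [551.2, -158.6, 300.9]
tcp_rot: [3.14, 0.0, 0.587]
contact_force: [-0.9, 0.4, 0.8]
opening: 0.6
t 5.48 pos [ 551.2 -158.6  300.9] rpy [3.14  0.    0.587] q6 0.703 open 0.6
F [-0.91  0.41  0.8 ] Tq [-0.034  0.192  0.051]
tool delta [ 0.7 -0.5 -1.1] tilt fix(rotvec tool) [1.35117094e-03 4.40796127e-04 2.84721353e-23]
ydir -56.4 wing if touching 92.6 home 74.4
```

```bash
python3 -m creep '[[0,0,0.12,0.7,-0.5,0,0.4],[0,0,0.12,0,0,0,0.4],[0,0,0.12,0,0,0,0.4],[0,0,0.12,0,0,0.5,0.4],[0,0,0.12,0,0,0,0.4],[0,0,0.12,0,0,0.5,0.4],[0,0,0.12,0,0,0,0.4],[0,0,0.12,0,0,0,0.4]]'; python3 st.py 301
python3 -m creep '[[0,0,0.12,0,0,0,0.4],[0,0,0.12,0,0,0,0.4],[0,0,0.12,0,0,0,0.4],[0,0,0.12,0,0,0.5,0.4],[0,0,0.12,0,0,0,0.4],[0,0,0.12,0,0,0.5,0.4],[0,0,0.12,0,0,0,0.4]]'; python3 st.py 301
```

```text
clock: 6.15
eef_pos: [551.1, -157.7, 301.6]
tcp_rot: [3.14, -0.0, -0.379]
contact_force: [0.9, -0.6, -2.2]
opening: 0.599
t 6.15 pos [ 551.1 -157.7  301.6] rpy [ 3.14  -0.    -0.379] q6 1.67 open 0.599
F [ 0.89 -0.62 -2.23] Tq [-0.047 -0.059  0.035]
tool delta [ 0.4 -0.1  0.6] tilt fix(rotvec tool) [ 1.13998067e-03 -3.83439276e-04 -5.74289859e-24]
ydir -111.7 wing if touching 37.3 home 74.4
clock: 6.73
eef_pos: [551.1, -157.7, 302.0]
tcp_rot: [-3.141, -0.001, -1.225]
contact_force: [0.2, -0.9, -1.7]
opening: 0.603
t 6.73 pos [ 551.1 -157.7  302. ] rpy [-3.141e+00 -1.000e-03 -1.225e+00] q6 2.516 open 0.603
F [ 0.17 -0.85 -1.73] Tq [-0.129 -0.013  0.089]
tool delta [ 0.2 -0.4  1. ] tilt fix(rotvec tool) [-1.81771686e-04 -1.13655264e-03 -2.27441816e-25]
ydir -160.2 wing if touching 168.8 home 74.4
```

```bash
python3 -m creep '[[0,0,0.12,0,0,0.5,0.4],[0,0,0.12,0,0,0.5,0.4],[0,0,-0.12,0,0,0,0.4],[0,0,-0.12,0,0,0,0.4],[0,0,-0.12,0,0,0,0.4],[0,0,0,0,0,-20,0.4],[0,0,0,0,0,-25,0.4],[0,0,0,0,0,0,0.4]]'; python3 st.py 345
python3 - <<'E'
from h import *
cv2.imwrite("pics/wrist4.png",grab_frame("wrist")["color"][:,:,::-1])
E
```

```text
clock: 7.4
eef_pos: [551.3, -157.4, 349.0]
tcp_rot: [-3.141, -0.0, -1.084]
contact_force: [0.9, -0.7, 0.6]
opening: 0.602
t 7.4 pos [ 551.3 -157.4  349. ] rpy [-3.141 -0.    -1.084] q6 2.374 open 0.602
F [ 0.93 -0.65  0.6 ] Tq [ 0.01  -0.028  0.023]
tool delta [ 0.3 -0.1  4. ] tilt fix(rotvec tool) [-6.44443580e-04 -2.25812393e-04 -4.13904947e-24]
ydir -152.1 wing if touching 176.9 home 74.4
```

View pics/wrist4.png

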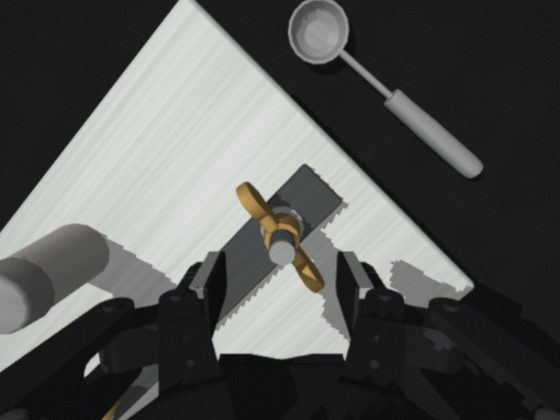

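The nut has followed for about 230°, and the fingers are now clear of it. I'll rewind half a turn.

```bash
python3 -m creep '[[0,0,-0.12,0,0,0,0.4],[0,0,-0.12,0,0,0,0.4],[0,0,-0.12,0,0,0,0.4],[0,0,-0.12,0,0,0,0.4],[0,0,-0.12,0,0,0,0.4],[0,0,-0.12,0,0,0,0.4],[0,0,-0.12,0,0,0,0.4],[0,0,-0.12,0,0,0,0.4],[0,0,-0.12,0,0,0,0.4],[0,0,-0.12,0,0,0,0.4]]' >/dev/null
python3 -m creep '[[0,0,-0.12,0,0,0,0.4],[0,0,-0.12,0,0,0,0.4],[0,0,-0.12,0,0,0,0.4],[0,0,-0.12,0,0,0,0.4],[0,0,-0.12,0,0,0,0.4],[0,0,-0.12,0,0,0,0.4],[0,0,-0.12,0,0,0,0.4],[0,0,-0.12,0,0,0,0.4],[0,0,-0.12,0,0,0,0.4],[0,0,-0.12,0,0,0,0.4]]' >/dev/null
python3 -m creep '[[0,0,-0.12,0,0,0,0.4],[0,0,-0.12,0,0,0,0.4],[0,0,-0.12,0,0,0,0.4],[0,0,-0.12,0,0,0,0.4],[0,0,-0.12,0,0,0,0.4],[0,0,-0.12,0,0,0,0.4],[0,0,0,0,0,0,0.4]]'
python3 st.py 302
python3 - <<'E'
from h import *
for n in("wrist","top","scene"):
    f=grab_frame(n); c=f["color"]
    if n=="top": c=cv2.resize(c[110:300,230:450],None,fx=3.5,fy=3.5,interpolation=cv2.INTER_CUBIC)
    if n=="scene": c=cv2.resize(f["color"][170:270,170:330],None,fx=5,fy=5,interpolation=cv2.INTER_CUBIC)
    cv2.imwrite(f"pics/{n}5.png",c[:,:,::-1])
E
```

```text
clock: 9.7
eef_pos: [545.8, -154.9, 332.6]
tcp_rot: [-3.135, -0.014, 2.174]
contact_force: [-0.3, 0.9, -0.1]
opening: 0.601
t 9.7 pos [ 545.8 -154.9  332.6] rpy [-3.135 -0.014  2.174] q6 -0.886 open 0.601
F [-0.26  0.88 -0.09] Tq [-0.025  0.001  0.029]
tool delta [-6.   3.3 30.5] tilt fix(rotvec tool) [-6.77593777e-03 -1.43347575e-02  4.48058386e-21]
ydir 34.6 wing if touching 3.6 home 74.4
```

View pics/wrist5.png

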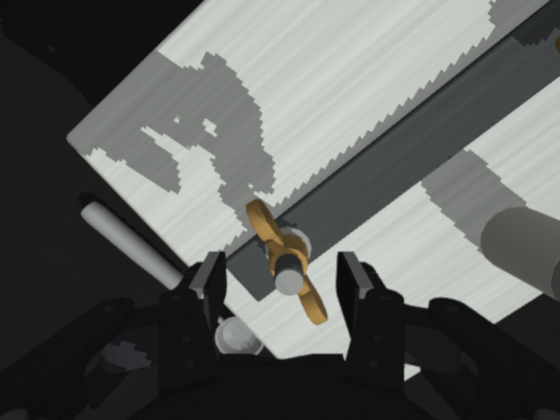

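View pics/scene5.png

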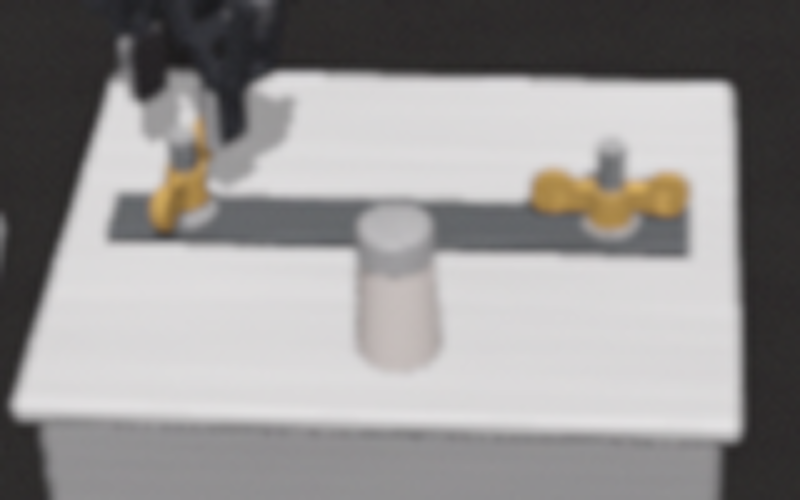

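Fingers still straddle the wings after the rewind (nut centre at (288,262)). I'll centre over the stud and go down.

```bash
python3 -m creep '[[-0.007,-0.014,0,-6,3.3,0,0.4],[0,0,0,0,0,15,0.4],[0,0,0,0,0,13,0.4],[0,0,0,0,0,0,0.4]]'
python3 st.py 301
```

```text
clock: 10.18
eef_pos: [554.0, -158.9, 304.8]
tcp_rot: [3.138, 0.006, 2.155]
contact_force: [-0.1, 0.4, -0.4]
opening: 0.599
t 10.18 pos [ 554.  -158.9  304.8] rpy [3.138 0.006 2.155] q6 -0.865 open 0.599
F [-0.06  0.38 -0.41] Tq [0.014 0.046 0.008]
tool delta [ 2.4 -1.5  3.8] tilt fix(rotvec tool) [ 4.00080013e-03  5.56226599e-03 -1.86570819e-22]
ydir 33.5 wing if touching 2.5 home 74.4
```

```bash
python3 -m creep '[[0.004,0.006,0.12,2.4,-1.5,3,0.4],[0,0,0.12,0,0,1,0.4],[0,0,0.12,0,0,0.5,0.4],[0,0,0.12,0,0,0.5,0.4],[0,0,0.12,0,0,0.5,0.4],[0,0,0.12,0,0,0.5,0.4]]'; python3 st.py 301
python3 -m creep '[[0,0,0.12,0,0,0.5,0.4],[0,0,0.12,0,0,0.5,0.4],[0,0,0.12,0,0,0.5,0.4],[0,0,0.12,0,0,0.5,0.4],[0,0,0.1,0,0,0,0.4]]'; python3 st.py 301
```

```text
clock: 10.68
eef_pos: [552.8, -158.9, 300.0]
tcp_rot: [3.141, 0.001, 1.408]
contact_force: [-2.9, -0.6, 0.3]
opening: 0.604
t 10.68 pos [ 552.8 -158.9  300. ] rpy [3.141e+00 1.000e-03 1.408e+00] q6 -0.118 open 0.604
F [-2.9 -0.6  0.3] Tq [-0.058  0.407  0.109]
tool delta [ 1.  -1.4 -1. ] tilt fix(rotvec tool) [ 6.36983346e-04  1.23426592e-03 -2.10818317e-24]
ydir -9.3 wing if touching 139.7 home 74.4
clock: 11.1
eef_pos: [552.3, -159.5, 299.8]
tcp_rot: [-3.141, 0.003, 0.8]
contact_force: [-1.4, -1.0, -2.7]
opening: 0.596
t 11.1 pos [ 552.3 -159.5  299.8] rpy [-3.141e+00  3.000e-03  8.000e-01] q6 0.49 open 0.596
F [-1.44 -1.02 -2.65] Tq [0.031 0.233 0.043]
tool delta [ 0.8 -1.8 -1.2] tilt fix(rotvec tool) [-6.08902893e-04  3.45379236e-03  2.77264745e-22]
ydir -44.2 wing if touching 104.8 home 74.4
```

If the nut started at 5.4 rad, its stop comes about 30° from here, so I'll go on in small steps and watch the torque.

```bash
python3 -m creep '[[0,0.003,0.05,0.8,-1.5,-0.5,0.4],[0,0,0.05,0,0,0,0.4],[0,0,0.05,0,0,0,0.4],[0,0,0.05,0,0,0,0.4],[0,0,0.05,0,0,0,0.4]]' >/dev/null; python3 st.py 300
python3 -m creep '[[0,0,0.03,0,0,0,0.4],[0,0,0.03,0,0,0,0.4],[0,0,0.03,0,0,0,0.4],[0,0,0.03,0,0,0,0.4],[0,0,0.03,0,0,0,0.4]]' >/dev/null; python3 st.py 300
```

```text
t 11.52 pos [ 551.6 -158.5  301.5] rpy [-3.141e+00  3.000e-03  5.260e-01] q6 0.764 open 0.598
F [-1.81  0.11 -1.36] Tq [0.075 0.247 0.096]
tool delta [ 0.3 -0.7  1.5] tilt fix(rotvec tool) [-4.29850877e-04  2.70996943e-03 -1.47226292e-22]
ydir -59.8 wing if touching 89.2 home 74.4
t 11.93 pos [ 551.7 -158.7  302.5] rpy [-3.141  0.004  0.361] q6 0.93 open 0.607
F [-1.39  0.66 -1.49] Tq [0.074 0.127 0.01 ]
tool delta [ 0.2 -1.   2.5] tilt fix(rotvec tool) [-2.49472439e-04  4.41561137e-03  3.48802382e-22]
ydir -69.3 wing if touching 79.7 home 74.4
```

Run:
```python
from h import *
for n in("wrist","scene"):
    f=grab_frame(n); c=f["color"]
    if n=="scene": c=cv2.resize(f["color"][170:270,170:330],None,fx=5,fy=5,interpolation=cv2.INTER_CUBIC)
    cv2.imwrite(f"pics/{n}6.png",c[:,:,::-1])
```

```text
(no output)
```

View pics/wrist6.png

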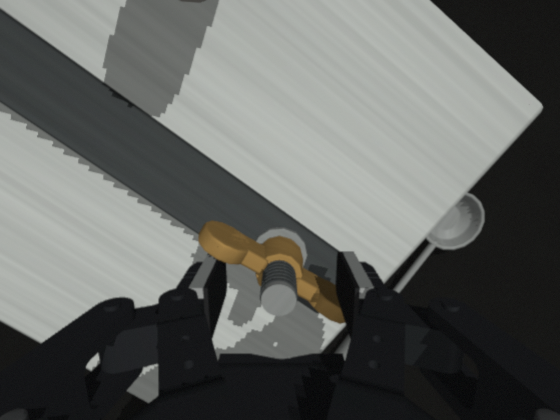

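View pics/scene6.png

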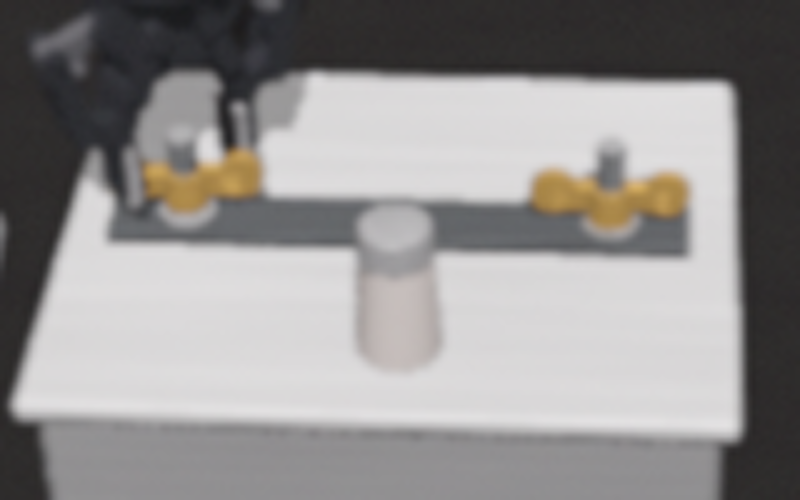

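Compared with the tight nut, the loose one still seems to sit about 3 mm high. That fits 8.55 rad, with half a turn left. I'll go on gently past the strap line.

```bash
python3 -m creep '[[0,0.004,0.03,0.2,-0.8,1,0.4],[0,0,0.03,0,0,0,0.4],[0,0,0.03,0,0,0,0.4],[0,0,0.03,0,0,0,0.4]]' >/dev/null; python3 st.py 301
python3 -m creep '[[0,0,0.03,0,0,1,0.4],[0,0,0.03,0,0,0,0.4],[0,0,0.03,0,0,0,0.4],[0,0,0.03,0,0,0,0.4]]' >/dev/null; python3 st.py 301
```

```text
t 12.37 pos [ 551.4 -158.2  302.2] rpy [-3.142e+00  2.000e-03  2.400e-01] q6 1.05 open 0.6
F [-0.32  0.48 -1.17] Tq [0.087 0.021 0.065]
tool delta [ 0.3 -0.4  1.2] tilt fix(rotvec tool) [-5.81343481e-05  1.77895843e-03  3.85937080e-23]
ydir -76.2 wing if touching 72.8 home 74.4
t 12.7 pos [ 551.4 -158.2  302.1] rpy [3.141e+00 2.000e-03 1.160e-01] q6 1.174 open 0.6
F [-1.79  1.3  -1.64] Tq [0.087 0.123 0.096]
tool delta [ 0.2 -0.5  1.1] tilt fix(rotvec tool) [ 1.18595258e-04  2.34900999e-03 -2.30105742e-23]
ydir -83.4 wing if touching 65.6 home 74.4
```

```bash
python3 -m creep '[[0,0,0.04,0,0,1,0.4],[0,0,0.04,0,0,0,0.4],[0,0,0.04,0,0,0,0.4],[0,0,0.04,0,0,0,0.4]]' >/dev/null; python3 st.py 301
python3 -m creep '[[0,0,0.1,0,0,1,0.4],[0,0,0.1,0,0,0,0.4],[0,0,0.1,0,0,0,0.4],[0,0,0.1,0,0,0,0.4],[0,0,0.1,0,0,0,0.4],[0,0,0.1,0,0,0,0.4],[0,0,0.1,0,0,0,0.4],[0,0,0.1,0,0,0,0.4]]' >/dev/null; python3 st.py 301
```

```text
t 13.03 pos [ 551.4 -158.2  301.9] rpy [ 3.141e+00  3.000e-03 -4.900e-02] q6 1.339 open 0.6
F [-0.31  0.95 -2.17] Tq [0.066 0.126 0.078]
tool delta [ 0.  -0.5  0.9] tilt fix(rotvec tool) [ 4.08909097e-04  3.06232715e-03 -4.76684759e-23]
ydir -92.8 wing if touching 56.2 home 74.4
t 13.7 pos [ 551.7 -158.   302.1] rpy [ 3.139e+00  3.000e-03 -8.820e-01] q6 2.172 open 0.598
F [-1.73  0.91 -2.52] Tq [0.127 0.136 0.164]
tool delta [-0.4 -0.   1.1] tilt fix(rotvec tool) [ 2.92070263e-03  2.87432338e-03 -2.98838942e-23]
ydir -140.5 wing if touching 8.5 home 74.4
```

It turned past the strap line at friction torque only, so half a turn was left. I'll finish this stroke, back off, lift and rewind.

```bash
python3 -m creep '[[0,0,0.11,0,0,1,0.4],[0,0,0.11,0,0,0,0.4],[0,0,0.11,0,0,0,0.4],[0,0,0.11,0,0,0,0.4],[0,0,0.11,0,0,0,0.4],[0,0,0,0,0,0,0.4]]' >/dev/null; python3 st.py 301
python3 -m creep '[[0,0,-0.12,0,0,0,0.4],[0,0,-0.12,0,0,0,0.4],[0,0,-0.12,0,0,0,0.4],[0,0,-0.1,0,0,-20,0.4],[0,0,0,0,0,-25,0.4],[0,0,0,0,0,-5,0.4],[0,0,0,0,0,0,0.4]]'; python3 st.py 345
```

```text
t 14.2 pos [ 552.5 -158.2  302.5] rpy [ 3.139  0.    -1.461] q6 2.752 open 0.598
F [-0.19 -0.26  0.06] Tq [-0.003  0.027  0.055]
tool delta [-0.6  0.9  1.5] tilt fix(rotvec tool) [2.99632967e-03 1.85470016e-04 1.49823011e-23]
ydir -173.7 wing if touching 155.3 home 74.4
clock: 14.78
eef_pos: [554.3, -158.9, 355.8]
tcp_rot: [-3.141, -0.002, -0.955]
contact_force: [0.1, -0.3, -0.4]
opening: 0.601
t 14.78 pos [ 554.3 -158.9  355.8] rpy [-3.141e+00 -2.000e-03 -9.550e-01] q6 2.245 open 0.601
F [ 0.09 -0.25 -0.43] Tq [ 0.036 -0.066  0.021]
tool delta [-2.6  1.6 10.8] tilt fix(rotvec tool) [-1.17354012e-04 -2.08292996e-03 -2.30259958e-23]
ydir -144.7 wing if touching 4.3 home 74.4
```

```bash
python3 -m creep '[[0,0,-0.12,-2,1,0,0.4],[0,0,-0.12,0,0,0,0.4],[0,0,-0.12,0,0,0,0.4],[0,0,-0.12,0,0,0,0.4],[0,0,-0.12,0,0,0,0.4],[0,0,-0.12,0,0,0,0.4],[0,0,-0.12,0,0,0,0.4],[0,0,-0.12,0,0,0,0.4],[0,0,-0.12,0,0,0,0.4],[0,0,-0.12,0,0,0,0.4]]' >/dev/null
python3 -m creep '[[0,0,-0.12,0,0,0,0.4],[0,0,-0.12,0,0,0,0.4],[0,0,-0.12,0,0,0,0.4],[0,0,-0.12,0,0,0,0.4],[0,0,-0.12,0,0,0,0.4],[0,0,-0.12,0,0,0,0.4],[0,0,-0.12,0,0,0,0.4],[0,0,-0.12,0,0,0,0.4],[0,0,-0.12,0,0,0,0.4],[0,0,-0.12,0,0,0,0.4]]' >/dev/null
python3 -m creep '[[0,0,-0.12,0,0,0,0.4],[0,0,-0.12,0,0,0,0.4],[0,0,-0.12,0,0,0,0.4],[0,0,-0.12,0,0,0,0.4],[0,0,-0.12,0,0,0,0.4],[0,0,0,0,0,0,0.4]]'
python3 st.py 300
python3 - <<'E'
from h import *
cv2.imwrite("pics/wrist7.png",grab_frame("wrist")["color"][:,:,::-1])
E
```

```text
clock: 16.95
eef_pos: [550.4, -157.6, 335.7]
tcp_rot: [-3.136, -0.004, 2.175]
contact_force: [-0.5, 0.6, 0.3]
opening: 0.597
t 16.95 pos [ 550.4 -157.6  335.7] rpy [-3.136 -0.004  2.175] q6 -0.885 open 0.597
F [-0.51  0.58  0.32] Tq [-0.028  0.027 -0.014]
tool delta [-0.8  1.  35.7] tilt fix(rotvec tool) [-5.11657441e-03 -3.85532559e-03  9.99753817e-23]
ydir 34.6 wing if touching 3.6 home 74.4
```

View pics/wrist7.png

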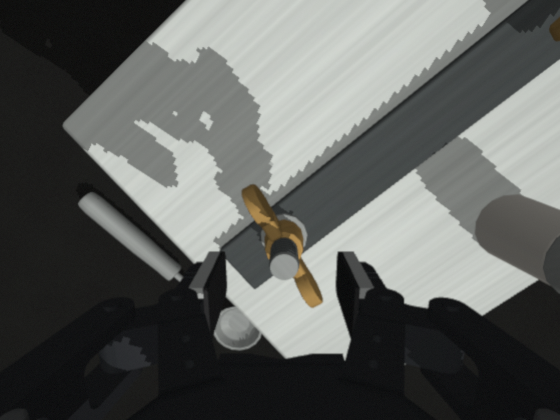

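It's in the same place as before, with the fingers clear either side. Now the last stroke.

```bash
python3 -m creep '[[-0.005,-0.004,0,-0.8,1,10,0.4],[0,0,0,0,0,15,0.4],[0,0,0,0,0,11,0.4],[0,0,0,0,0,2,0.4]]' > /dev/null
python3 st.py 299
```

```text
t 17.33 pos [ 551.9 -157.8  295.9] rpy [3.140e+00 2.000e-03 2.154e+00] q6 -0.864 open 0.601
F [-0.43  0.23 -0.11] Tq [-0.053  0.033  0.009]
tool delta [ 0.3 -0.3 -3.1] tilt fix(rotvec tool) [ 1.17211261e-03  1.61015101e-03 -8.33816530e-23]
ydir 33.4 wing if touching 2.4 home 74.4
```

```bash
python3 -m creep '[[0,0,0.12,0.3,-0.3,-2,0.4],[0,0,0.12,0,0,0,0.4],[0,0,0.12,0,0,0,0.4],[0,0,0.12,0,0,0,0.4],[0,0,0.12,0,0,0,0.4],[0,0,0.12,0,0,0,0.4]]' >/dev/null; python3 st.py 299
python3 -m creep '[[0,0,0.1,0,0,0,0.4],[0,0,0.1,0,0,0,0.4],[0,0,0.1,0,0,0,0.4],[0,0,0.1,0,0,0,0.4],[0,0,0.1,0,0,0,0.4]]' >/dev/null; python3 st.py 299
```

```text
t 17.83 pos [ 551.1 -157.6  295.8] rpy [-3.139 -0.     1.406] q6 -0.116 open 0.601
F [ 0.36  0.2  -1.77] Tq [ 0.08  -0.095  0.05 ]
tool delta [ 0.   0.4 -3.2] tilt fix(rotvec tool) [-2.32701357e-03 -2.17292143e-05  3.21802736e-23]
ydir -9.5 wing if touching 139.5 home 74.4
t 18.25 pos [ 551.4 -157.5  295.3] rpy [-3.139e+00  1.000e-03  8.690e-01] q6 0.421 open 0.596
F [ 1.23  0.2  -2.05] Tq [ 0.018 -0.119  0.062]
tool delta [-0.1  0.2 -3.7] tilt fix(rotvec tool) [-2.62934122e-03  1.20233623e-03  8.83916111e-23]
ydir -40.2 wing if touching 108.8 home 74.4
```

```bash
python3 -m creep '[[0,0,0.05,0,0,-1,0.4],[0,0,0.05,0,0,0,0.4],[0,0,0.05,0,0,0,0.4],[0,0,0.05,0,0,0,0.4],[0,0,0.05,0,0,0,0.4],[0,0,0.05,0,0,0,0.4]]' >/dev/null; python3 st.py 297
python3 -m creep '[[0,0,0.025,0,0,0,0.4],[0,0,0.025,0,0,0,0.4],[0,0,0.025,0,0,0,0.4],[0,0,0.025,0,0,0,0.4],[0,0,0.025,0,0,0,0.4]]' >/dev/null; python3 st.py 297
```

```text
t 18.75 pos [ 551.7 -157.4  296. ] rpy [-3.139e+00  3.000e-03  5.380e-01] q6 0.752 open 0.602
F [ 0.96 -0.27 -0.08] Tq [ 0.012 -0.084  0.035]
tool delta [-0.3  0.1 -1. ] tilt fix(rotvec tool) [-2.65610262e-03  2.52043979e-03 -3.70995551e-23]
ydir -59.2 wing if touching 89.8 home 74.4
t 19.17 pos [ 551.9 -157.4  295.9] rpy [-3.139e+00  3.000e-03  3.950e-01] q6 0.896 open 0.598
F [ 0.07 -0.05 -0.79] Tq [-0.058 -0.031  0.042]
tool delta [-0.5  0.1 -1.1] tilt fix(rotvec tool) [-2.53641905e-03  3.42183400e-03 -1.20402478e-22]
ydir -67.4 wing if touching 81.6 home 74.4
```

Now in very small steps, printing the torque.

```bash
python3 -m creep '[[0,0,0.02,0,0,0,0.4],[0,0,0.02,0,0,0,0.4],[0,0,0.02,0,0,0,0.4]]' >/dev/null; python3 st.py 297|grep -v tool
python3 -m creep '[[0,0,0.015,0,0,0,0.4],[0,0,0.015,0,0,0,0.4]]' >/dev/null; python3 st.py 297|grep -v tool
```

```text
t 19.42 pos [ 552.  -157.4  295.8] rpy [-3.139  0.004  0.327] q6 0.964 open 0.602
F [-0.22  0.04 -1.01] Tq [ 0.014 -0.087  0.087]
ydir -71.3 wing if touching 77.7 home 74.4
t 19.58 pos [ 552.  -157.4  295.8] rpy [-3.139  0.004  0.293] q6 0.998 open 0.598
F [ 0.8  -0.01 -1.21] Tq [0.007 0.002 0.052]
ydir -73.2 wing if touching 75.8 home 74.4
```

Run:
```python
from h import *
for n in("wrist","scene"):
    f=grab_frame(n); c=f["color"]
    if n=="scene": c=cv2.resize(f["color"][170:270,170:330],None,fx=5,fy=5,interpolation=cv2.INTER_CUBIC)
    cv2.imwrite(f"pics/{n}8.png",c[:,:,::-1])
```

```text
(no output)
```

View pics/wrist8.png

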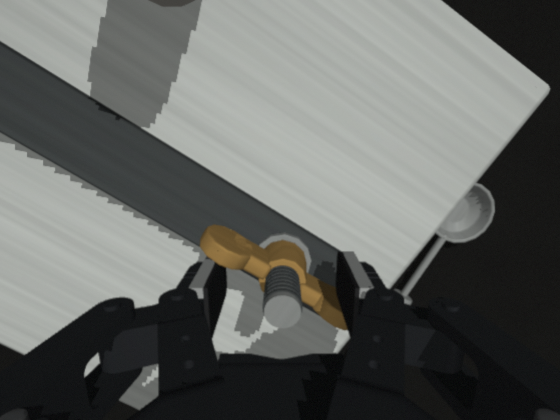

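View pics/scene8.png

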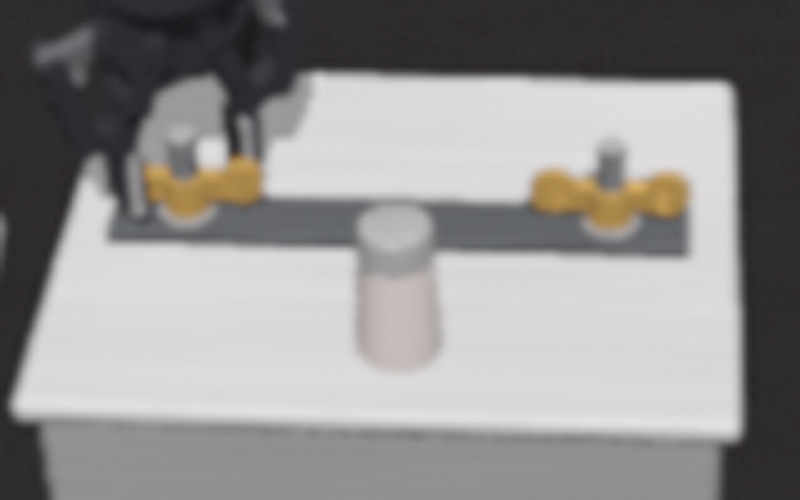

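```bash
for i in 1; do python3 -m creep '[[0,0,0.015,0,0,0,0.4],[0,0,0.015,0,0,0,0.4]]' >/dev/null; python3 st.py 297|grep -v tool; done
python3 -m creep '[[0,0,0.015,0,0,0,0.4]]' >/dev/null; python3 st.py 297|grep -v tool
```

```text
t 19.85 pos [ 552.  -157.5  295.8] rpy [-3.139  0.004  0.262] q6 1.028 open 0.597
F [ 1.05 -0.06 -1.93] Tq [ 0.048 -0.102  0.19 ]
ydir -75.0 wing if touching 74.0 home 74.4
t 19.93 pos [ 552.  -157.5  295.7] rpy [-3.14   0.004  0.246] q6 1.045 open 0.599
F [ 0.93 -0.18 -1.27] Tq [ 0.038 -0.088  0.469]
ydir -75.9 wing if touching 73.1 home 74.4
```

The torque rose from 0.06 to 0.19 and then 0.47 N·m, just where the wings meet the strap line. That is the stop, so I'll back off and lift.

```bash
python3 -m creep '[[0,0,-0.1,0,0,0,0.4],[0,0,-0.12,0,0,0,0.4],[0,0,-0.12,0,0,0,0.4],[0,0,-0.1,0,0,0,0.4],[0,0,0,0,0,-20,0.4],[0,0,0,0,0,-30,0.4],[0,0,0,0,0,-30,0.4],[0,0,0,0,0,-30,0.4],[0,0,0,0,0,0,0.4]]'
python3 -m creep '[[0,0,0,25,25,-10,0.4],[0,0,0,25,25,0,0.4],[0,0,0,25,25,0,0.4],[0,0,0,25,25,0,0.4],[0,0,0,25,25,0,0.4],[0,0,0,0,0,0,0.4]]'; python3 st.py 400
python3 - <<'E'
from h import *
for n in("top","scene"):
    f=grab_frame(n); c=f["color"]
    if n=="top":
        b=brass(f); ys,xs=np.where(b)
        for nm,k in(("loose",(xs>375)&(xs<405)&(ys>190)&(ys<240)),("tight",(xs>268)&(xs<312)&(ys>178)&(ys<200))):
            if k.sum()<20: print(nm,k.sum()); continue
            P=plane(f,np.c_[xs,ys][k],140)[:,:2]; u,S,v=np.linalg.svd(P-P.mean(0),full_matrices=False); print(nm,k.sum(),"wing yaw",np.degrees(np.arctan2(v[0,1],v[0,0]))%180,P.mean(0))
        c=cv2.resize(c[110:300,230:450],None,fx=3.5,fy=3.5,interpolation=cv2.INTER_CUBIC)
    if n=="scene": c=cv2.resize(f["color"][170:270,170:330],None,fx=5,fy=5,interpolation=cv2.INTER_CUBIC)
    cv2.imwrite(f"pics/{n}9.png",c[:,:,::-1])
E
```

```text
clock: 20.68
eef_pos: [551.8, -157.4, 408.5]
tcp_rot: [-3.133, 0.006, 0.698]
contact_force: [0.6, -0.8, -0.3]
opening: 0.599
clock: 21.18
eef_pos: [730.8, -173.1, 417.1]
tcp_rot: [-3.133, 0.006, 0.691]
contact_force: [-1.6, 0.4, 0.2]
opening: 0.599
t 21.18 pos [ 730.8 -173.1  417.1] rpy [-3.133  0.006  0.691] q6 0.645 open 0.599
F [-1.63  0.44  0.18] Tq [-0.021  0.109  0.023]
tool delta [-128.2 -126.1   19. ] tilt fix(rotvec tool) [-8.90468140e-03  6.03434015e-03 -2.26615415e-21]
ydir -50.4 wing if touching 98.6 home 74.4
loose 128 wing yaw 75.37142593177772 [ 549.74380497 -158.44465166]
tight 166 wing yaw 74.40176784149408 [606.9289559   44.09342175]
```

View pics/top9.png

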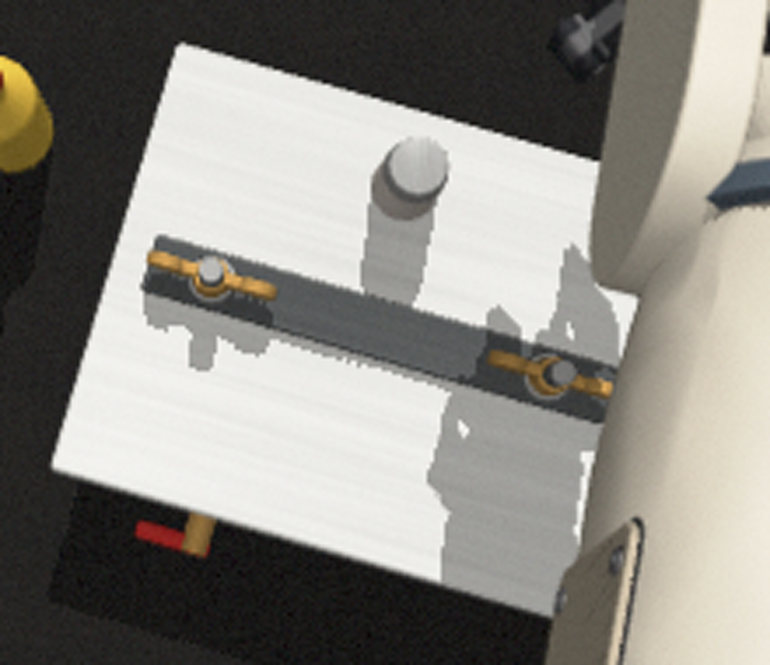

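View pics/scene9.png

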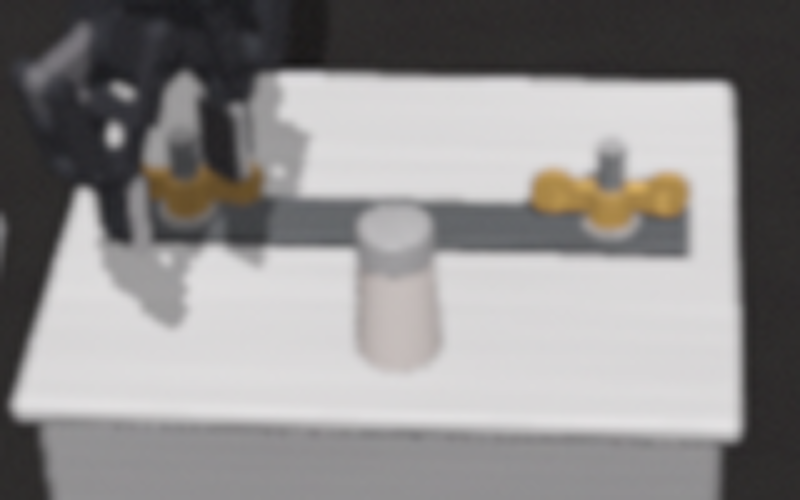

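The wings now lie within 1° of the strap and of the tight nut. One clear view to check the height against the tight nut.

```bash
python3 -m creep '[[0,0,0,-30,0,-25,0.4],[0,0,0,-30,0,-25,0.4],[0,0,0,-30,0,-25,0.4],[0,0,0,-30,0,-25,0.4],[0,0,0,-30,0,-20,0.4],[0,0,0,-30,0,-20,0.4],[0,0,0,-30,0,-20,0.4],[0,0,0,0,0,0,0.4],[0,0,0,0,0,0,0.4]]'
python3 - <<'E'
from h import *
f=grab_frame("scene"); 
b=brass(f); n,l,s,ce=cv2.connectedComponentsWithStats(b)
for i in range(1,n):
    if s[i,4]>15 and 180<ce[i][0]<330: print(s[i],ce[i])
print(proj(f,[[551.5,-157.7,132],[609.3,44,132]]))
c=cv2.resize(f["color"][170:270,170:330],None,fx=5,fy=5,interpolation=cv2.INTER_CUBIC)
cv2.imwrite("pics/scene10.png",c[:,:,::-1])
E
```

```text
clock: 22.03
eef_pos: [551.4, -308.7, 582.5]
tcp_rot: [-3.121, 0.017, 0.688]
contact_force: [0.8, 0.3, -0.7]
opening: 0.603
[205   0  35   9 259] [221.28185328   3.70656371]
[292   0  44   5 145] [309.91724138   1.29655172]
[295  29  32  44 776] [307.52448454  45.07731959]
[311  67   7   4  17] [313.52941176  68.76470588]
[280  89  41  15 401] [297.58104738  95.57605985]
[266  96   3   9  24] [266.875  99.875]
[193 203  29  10 176] [207.125 207.125]
[277 205  30  10 187] [291.55614973 209.22994652]
[[206.74092507 205.3922196 ]
 [291.68518055 207.6954046 ]]
```

View pics/scene10.png

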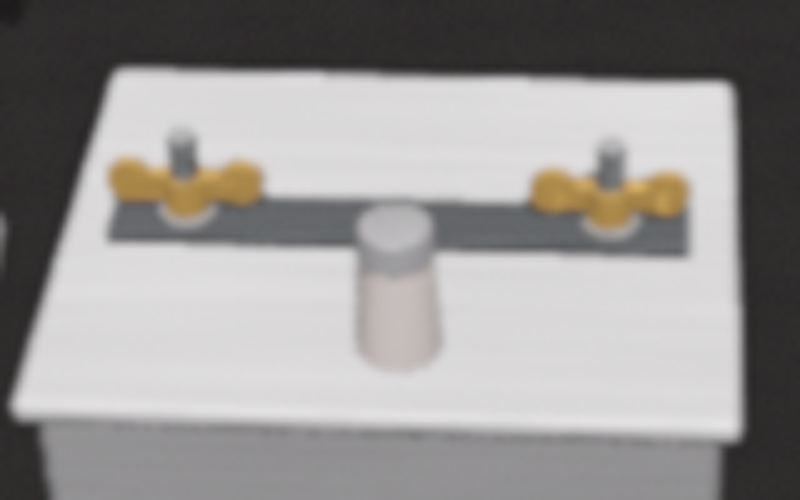

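Measured against where each nut should appear when home, the two match to 0.2 px (offsets 1.7 and 1.5 px), so the nut is down. Handing in.

```bash
python3 -c "
from rig import job,sense
print(job.sign_off(), sense()['contact_force'])"
```

```text
the job is handed in; nothing more can be done
the job is handed in; nothing more can be done
```

The loose wing nut (the one at the y− end of the strap) is fully home. I straddled it with the fingers half open, so they pushed the wings round without pinching. Three clockwise strokes took it down about 8.5 rad, with a back-off, lift and rewind between strokes.

- **Stop:** on the last tiny steps the wrist torque rose from about 0.06 to 0.47 N·m, right where the wings meet the strap line. I backed off at once.
- **Final pictures:** its wings lie at 75.4°, against 74.4° for the tight nut. The two nuts stand equally high, to about 0.2 px. The shaker and the tight nut look unmoved.
- **Not checked at the end:** the last close-ups cut off most of the sauce bottle and the ladle. The arm never went near the bottle, and only passed high above the ladle.
- **Uncertain at first:** the starting angle could have been about 5.4 or 8.55 rad. The nut turning freely past the first strap line settled it as 8.55.

The arm was clear of everything at hand-in, at about 22 s. The hand-in gave no verdict.

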